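Build up a consolidation cell with its steel calibration disc

TASK

Build up the consolidation cell for its calibration run, strictly in this order: lay the larger porous stone flat in the recess in the middle of the cell's base, stand the steel calibration disc on it, lower the ring around the disc until it stands on the larger stone, lay the smaller porous stone on top of the disc, and set the brass loading cap on top with its boss up. Let go of each part and have it centred in the cell and lying flat before adding the next, set the two stones down gently without letting them drop, and leave the three lidded moisture tins where they stand.

Things in the scene. Friction and masses are not known exactly. Their poses are not given: they have to be found in the camera images.
- cell: Consolidation cell, fixed to the bench: round aluminium base 156 mm across, clear bath wall (inside diameter 148 mm, top 38 mm above the bench), central round recess 71 mm across, 3 mm deep (its floor 12 mm above the bench, the base around it 15 mm). A brass drain cock sticks out 15 mm. Origin: on the cell's axis at bench level, z up, x towards the cock. Stands on the left or the right.
- lower_stone: The larger porous stone: tan disc, 66 mm across, 10 mm thick, edges bevelled 1.5 mm, about 70 g, lying flat on the bench. Origin: centre of its underside, z up.
- cal_disc: Steel calibration disc, bright, solid, 50 mm across, 22 mm high, edges bevelled 3.5 mm, about 330 g, lying flat on the bench. Origin: centre of its underside, z up.
- spec_ring: Dark steel specimen ring, open at both ends: outside 66 mm, inside 55 mm, 20 mm high, about 160 g, lying flat on the bench. Both ends are alike. Origin: on its axis at its lower end, z up. Standing around the calibration disc it leaves 2.5 mm all round, and the disc stands 2 mm proud of it.
- upper_stone: The smaller porous stone: tan disc, 50 mm across, 10 mm thick, edges bevelled 1.5 mm, about 42 g, lying flat on the bench. Origin: centre of its underside, z up.
- load_cap: Brass loading cap: a round flange 50 mm across and 10 mm thick with a central boss 24 mm across and 18 mm tall on it (boss top 28 mm above the underside) and a steel ball seated in the boss, standing 6 mm above it (34 mm overall); about 240 g; stands boss up on the bench. Origin: centre of the flange's underside, z up.
- tin_a: Lidded aluminium moisture tin with a blue spot on its lid, 45 mm across, 31 mm high, loose; leave it where it stands. Stands on the bench among the cell's parts, on the left. Origin: centre of its underside.
- tin_b: A second such moisture tin, 45 mm across, 31 mm high, loose; leave it where it stands. Stands on the bench among the cell's parts, on the right. Origin: centre of its underside.
- tin_c: A third such moisture tin, 45 mm across, 31 mm high, loose; leave it where it stands. Stands beside a dial gauge in a shallow steel tray (150 x 170 mm, rim 12 mm high), which stands on the other side of the working area from the cell. Origin: centre of its underside.
Mind the look-alikes: they are no part of the job. Of the things shaped like the cell, the aluminium one is meant.

How it is judged (in metres and radians):
On the way, in this order (a step that is already met when the one before it is completed fails the run):
1. the larger porous stone lies flat in the recess of the cell's base, let go (horizontal distance between lower_stone and cell below 0.005 m and z of lower_stone in the frame of cell between 0.01 and 0.014 m and angle between lower_stone's own z axis and vertical below 0.08 rad and contact force between the fingers and lower_stone below 0.3 N), for 0.2 s.
2. the calibration disc stands flat on that stone, let go (horizontal distance between cal_disc and cell below 0.01 m and z of cal_disc in the frame of cell between 0.02 and 0.024 m and angle between cal_disc's own z axis and vertical below 0.08 rad and contact force between the fingers and cal_disc below 0.3 N), for 0.2 s.
3. the ring stands on the larger stone, around the disc, let go (horizontal distance between spec_ring and cell below 0.01 m and z of spec_ring in the frame of cell between 0.02 and 0.024 m and angle between spec_ring's own z axis and vertical below 0.08 rad and contact force between the fingers and spec_ring below 0.3 N), for 0.2 s.
4. the smaller porous stone lies flat on the disc, let go (horizontal distance between upper_stone and cell below 0.01 m and z of upper_stone in the frame of cell between 0.042 and 0.046 m and angle between upper_stone's own z axis and vertical below 0.08 rad and contact force between the fingers and upper_stone below 0.3 N), for 0.2 s.
5. the loading cap stands flat on the smaller stone, boss up, let go (horizontal distance between load_cap and cell below 0.01 m and z of load_cap in the frame of cell between 0.052 and 0.056 m and angle between load_cap's own z axis and vertical below 0.08 rad and contact force between the fingers and load_cap below 0.3 N), for 0.2 s.
At the end, for the whole second after the job is handed in: All five parts rest in the cell, flat (under 0.08 rad), undersides within 2 mm of their seated heights over the bench (larger stone 12, disc 22, ring 22, smaller stone 44, cap 54 mm), the larger stone within 5 mm of the cell's axis, the others within 10 mm (horizontal distance between lower_stone and cell below 0.005 m and z of lower_stone in the frame of cell between 0.01 and 0.014 m and angle between each of lower_stone, cal_disc, spec_ring, upper_stone, load_cap's own z axis and vertical below 0.08 rad and linear speed of each of lower_stone, cal_disc, spec_ring, upper_stone, load_cap below 0.02 m/s and horizontal distance between each of cal_disc, spec_ring, upper_stone, load_cap and cell below 0.01 m and z of cal_disc in the frame of cell between 0.02 and 0.024 m and z of spec_ring in the frame of cell between 0.02 and 0.024 m and z of upper_stone in the frame of cell between 0.042 and 0.046 m and z of load_cap in the frame of cell between 0.052 and 0.056 m); the robot touches nothing.
It fails at once if a moisture tin was moved more than 20 mm (distance of any of tin_a, tin_b, tin_c from where it was at the start of the episode above 0.02 m).
It fails at once if a porous stone was let drop into the cell (moving faster than 0.65 m/s just over its seat) ((horizontal distance between lower_stone and cell below 0.05 m and z of lower_stone in the frame of cell below 0.03 m and linear speed of lower_stone above 0.65 m/s) or (horizontal distance between upper_stone and cell below 0.05 m and z of upper_stone in the frame of cell below 0.064 m and linear speed of upper_stone above 0.65 m/s)).
It also fails if it takes over 131 s, if anything falls off the work surface, if the arm or the gripper's body presses on something with over 40 N, if the wrist force passes 120 N, or if a joint passes its speed limit or range.

ROBOT

A 7-joint arm with a two-finger parallel gripper is mounted at the origin on the work surface. World frame = base frame: x ahead of the robot, y to its left, z up, the work surface at z = 0. Lengths are in m, angles in degrees, forces in N, time in s.
With the tool pointing down it reaches from about 0.4 to 0.875 m from the base axis. Payload 4.4 kg.
Tool frame: the origin (TCP) lies midway between the tips of the shut fingers; the grasp point (between the pads) lies 19 mm behind it; z points along the fingers, y is the direction in which the jaws open and shut (so a half turn about z gives the same grasp; the last joint's range is limited). The gripper opens to 85 mm and grips with 20 to 120 N. Pads are 22 mm wide; open, the fingers measure 114 mm over their backs; the gripper's body (76 mm by 85 mm) begins 54 mm behind the grasp point. The pads swing forward as they close: fully open they stand 13 mm farther back than shut.
Start: joints at [-71.379, 36.005, 2.206, 86.941, -1.547, 57.084, -1.146], TCP at [0.248, 0.601, 0.195] pointing down, gripper open.
Joint ranges: [-175.42, 175.42], [-21.48, 121.26], [-71.46, 75.88], [10.55, 141.38], [-63.04, 243.04], [13.31, 113.54], [-168.57, 168.57]. Speed limits (degrees/s): [147.25, 147.25, 180, 180, 180, 180, 180].

INTERFACE

Orientations are given as a 3x3 rotation matrix whose columns are the frame's x, y, z axes.
In Python, from station import movep, movel, move_j, gripper_to, pause, inverse_kinematics, get_image, camera_params, MotionError, sign_off, read_t, read_joint_pos, read_dq, read_tau, read_eef_pos, read_tool_rot, read_contact_force, read_wrist_torque, read_opening gives the robot as it stands. Calls block until the motion is done:
- movep(position, orientation): joint-space move of the TCP to a pose.
- movel(position, rotation=None, speed=0.15): straight line of the TCP; rotation=None keeps the orientation; speed is the mean speed in m/s.
- move_j(angles): joint-space move.
- gripper_to(opening): finger opening in m; the grip force is fixed at half the most; returns when the fingers have stopped.
- pause(seconds).
- inverse_kinematics(position, orientation): joint angles nearest the present ones, or None.
- get_image(name): name is "scene" or "top" or "wrist"; returns the picture (480x640x3 uint8, red, green, blue); there is no depth.
- camera_params(name): a dict with "K" (3x3 intrinsics, pixels), "dist_coeffs" ([k1, k2, p1, p2, k3] as OpenCV has them; the pictures are not rectified), "R" (3x3) and "t" (3): a world point X has camera coordinates R X + t. Camera axes: x right, y down, z forward; pixel columns grow to the right and rows downward; lengths in m; the calibration is good to about 2 mm. A picture is of the moment at which its call begins: read the wrist's pose just before it. camera_params takes no time and is no camera call; for the wrist camera it gives the pose at the moment of the call.
A pose or a line that the arm cannot do raises MotionError and nothing moves.
- sign_off(): hands the job in, once; it reports no verdict.
Readings, each from a call of its own:
- read_t(): time.
- read_joint_pos(): joint angles.
- read_dq(): joint speeds.
- read_tau(): joint torques, N m.
- read_eef_pos(): TCP position.
- read_tool_rot(): TCP orientation.
- read_contact_force(): force on the tool from outside, world axes, zero at the start.
- read_wrist_torque(): the same for the moment, N m.
- read_opening(): finger opening in m.
Only numpy, scipy, OpenCV 4.12 (cv2) and the standard library are available. Lean on these libraries where they do the work, as an engineer would, in place of code of your own. Each camera call takes 0.05 s, during which the arm holds its last target.

## Working session

There is one attempt and no reset: what is moved stays moved. The work goes in short steps, each a Python script; the robot and the scene stay as the last script left them, time stands still between calls to the robot, and variables do not carry over. Pictures are saved under pics/ and viewed, and the job is handed in when it is done.

```bash
ls; mkdir -p pics; python3 - <<'E'
from station import *
import cv2
for n in("scene","top","wrist"):
    p=camera_params(n); im=get_image(n); cv2.imwrite(f"pics/{n}0.png",im[:,:,::-1]); print(n,p)
print(read_t(),read_eef_pos(),read_tool_rot(),read_opening())
E
```

```text
pics
scene {'K': array([[495.68666256,   0.        , 317.07248319],
       [  0.        , 495.68666256, 238.9793809 ],
       [  0.        ,   0.        ,   1.        ]]), 'dist_coeffs': array([-0.09211785,  0.        ,  0.        ,  0.        ,  0.        ]), 'R': array([[-0.81170727,  0.58403813, -0.00554665],
       [ 0.4660851 ,  0.64199231, -0.60877791],
       [-0.3519886 , -0.49673467, -0.7933213 ]]), 't': array([ 0.37402536, -0.18449542,  1.12211282])}
top {'K': array([[592.3508393 ,   0.        , 322.62730119],
       [  0.        , 592.3508393 , 224.55200857],
       [  0.        ,   0.        ,   1.        ]]), 'dist_coeffs': array([-0.05911209,  0.        ,  0.        ,  0.        ,  0.        ]), 'R': array([[-2.35528481e-03, -9.99349342e-01,  3.59909153e-02],
       [-9.96339937e-01, -7.30180637e-04, -8.54762883e-02],
       [ 8.54469523e-02, -3.60605073e-02, -9.95689941e-01]]), 't': array([-0.01786202,  0.45591947,  1.05910644])}
wrist {'K': array([[367.82521713,   0.        , 322.08916735],
       [  0.        , 367.82521713, 241.52377739],
       [  0.        ,   0.        ,   1.        ]]), 'dist_coeffs': array([-0.02746419,  0.        ,  0.        ,  0.        ,  0.        ]), 'R': array([[ 0.3796785 ,  0.92511738, -0.00143887],
       [ 0.88601931, -0.36318395,  0.28821381],
       [ 0.26610903, -0.11070346, -0.957565  ]]), 't': array([-0.64910276, -0.03699897,  0.378876  ])}
0.15 [0.2474163  0.60053846 0.19391388] [[-9.24592195e-01  3.80958041e-01 -4.94019309e-04]
 [ 3.80958359e-01  9.24591259e-01 -1.31627277e-03]
 [-4.46787599e-05 -1.40521631e-03 -9.99999012e-01]] 0.08559567226298051
```

View pics/top0.png

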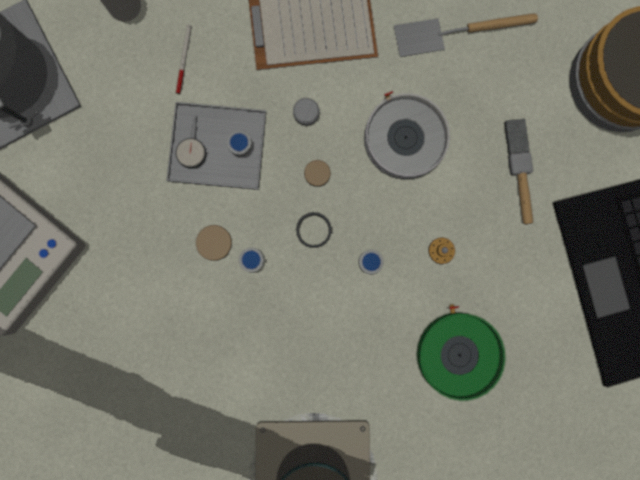

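View pics/scene0.png

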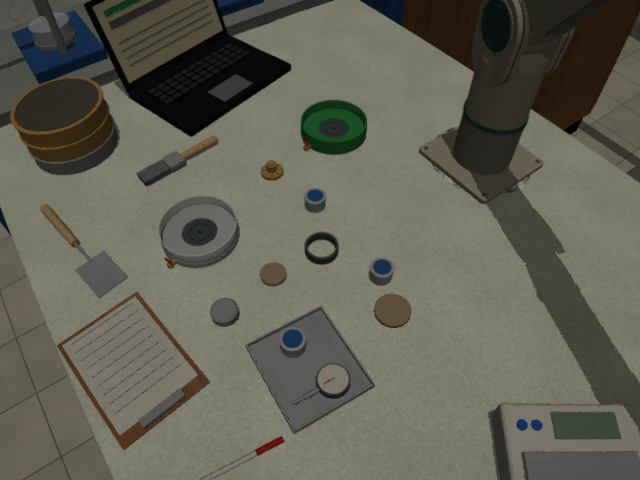

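View pics/wrist0.png

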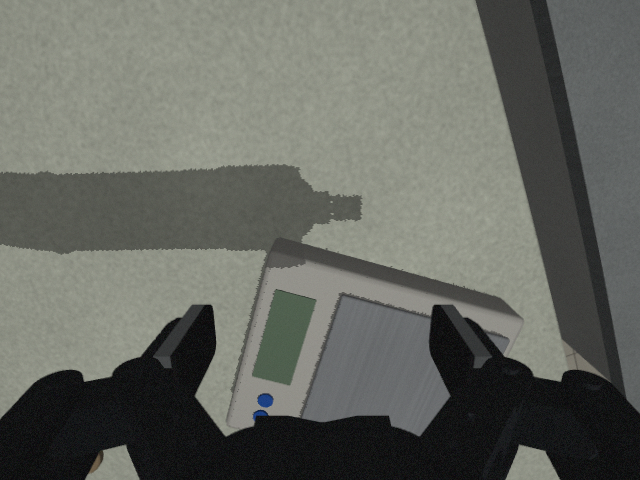

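```bash
cat > h.py <<'E'
from station import *
import numpy as np, cv2
def rays(n,px,p=None):
    p=p or camera_params(n)
    u=cv2.undistortPoints(np.array(px,float).reshape(-1,1,2),p["K"],p["dist_coeffs"]).reshape(-1,2)
    d=np.c_[u,np.ones(len(u))]@p["R"]; return -p["R"].T@p["t"],d
def onplane(n,px,z,p=None):
    C,d=rays(n,px,p); return (C+d*((z-C[2])/d[:,2])[:,None])[:,:2]
def fitc(q):
    A=np.c_[2*q,np.ones(len(q))]; s=np.linalg.lstsq(A,(q**2).sum(1),rcond=None)[0]
    r=np.sqrt(s[2]+s[0]**2+s[1]**2); return s[:2],r,np.abs(np.hypot(*(q-s[:2]).T)-r)
E
python3 - <<'E'
from h import *
c=[("lower",213,243,.01),("cal",306,111,.022),("ring",314,230,.02),("upper",317,173,.01),("cap",441,250,.01),("cell",406,137,.038),("cellin",406,137,.012),("green",459,355,.03),("tina",252,260,.031),("tinb",371,262,.031),("tinc",239,142,.031)]
for n,u,v,z in c: print(n,onplane("top",[[u,v]],z)[0].round(3))
p=camera_params("wrist");print("cam",-p["R"].T@p["t"],read_eef_pos())
im=cv2.imread("pics/top0.png")
def cr(x,y,s=40): return cv2.resize(im[y-s:y+s,x-s:x+s],(200,200),interpolation=cv2.INTER_CUBIC)
cv2.imwrite("pics/crop1.png",np.vstack([np.hstack([cr(*a) for a in r]) for r in [[(213,243),(306,111),(314,230),(317,173)],[(441,250),(406,137),(459,355),(371,262)]]]))
E
```

```text
lower [0.423 0.182]
cal [0.667 0.012]
ring [ 0.446 -0.003]
upper [ 0.553 -0.008]
cap [ 0.41  -0.238]
cell [ 0.615 -0.17 ]
cellin [ 0.621 -0.175]
green [ 0.22  -0.262]
tina [0.391 0.109]
tinb [ 0.387 -0.105]
tinc [0.606 0.134]
cam [0.1784325  0.62905216 0.37264771] [0.2474163  0.60053846 0.19391388]
```

View pics/crop1.png

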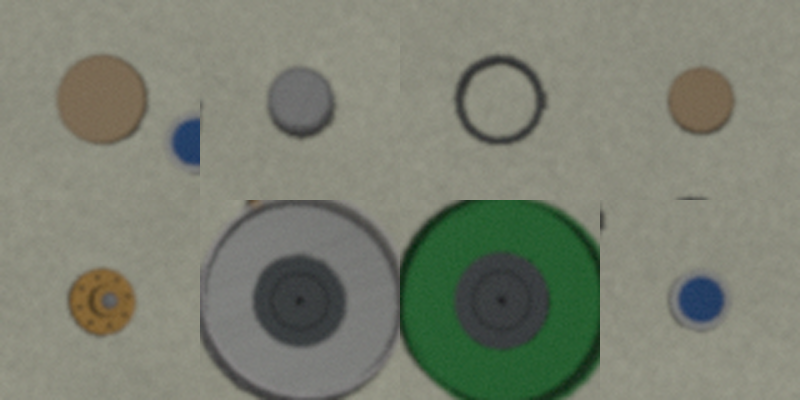

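```bash
cat >> h.py <<'E'
def R_of(deg):  # tool x = -(cos,sin), z down
    a=np.radians(deg); x=np.array([-np.cos(a),-np.sin(a),0]); z=np.array([0,0,-1.]); return np.c_[x,np.cross(z,x),z]
YAW=23.
def hover(xy,z=.13,yaw=YAW,off=.075):
    R=R_of(yaw); p=np.r_[np.array(xy)-off*R[:2,0],z]; movep(p,R)
POS=dict(lower=(.423,.182),cal=(.667,.012),ring=(.446,-.003),upper=(.553,-.008),cap=(.41,-.238),cell=(.619,-.173))
def shot(name):
    p=camera_params("wrist"); im=get_image("wrist"); np.save(f"pics/{name}.npy",np.array([p["K"],p["dist_coeffs"],p["R"],p["t"]],dtype=object),allow_pickle=True)
    cv2.imwrite(f"pics/{name}.png",im[:,:,::-1]); return im,p
E
python3 - <<'E'
from h import *
for k,v in POS.items():
    for z in (.02,.13):
        for y in (YAW,YAW+90,YAW-90): 
            R=R_of(y); print(k,z,y,[None if (q:=inverse_kinematics(np.r_[np.array(v)-o*R[:2,0],z],R)) is None else np.round(q).astype(int).tolist() for o in (0,.075)])
hover(POS["lower"]); print(read_t())
shot("w_lower")
E
```

```text
lower 0.02 23.0 [[-22, 39, -7, 124, 14, 17, 72], [-21, 42, -8, 113, 13, 26, 75]]
lower 0.02 113.0 [[-10, 41, -25, 124, 43, 24, 134], [-19, 41, -25, 123, 42, 24, 126]]
lower 0.02 -67.0 [[-31, 39, 6, 125, -14, 17, 10], [-22, 39, 7, 124, -15, 18, 20]]
lower 0.13 23.0 [[-21, 27, -8, 120, 7, 34, 79], [-20, 32, -9, 109, 7, 40, 79]]
lower 0.13 113.0 [[-3, 30, -33, 120, 26, 38, 149], [-13, 30, -33, 119, 26, 39, 140]]
lower 0.13 -67.0 [[-36, 27, 13, 120, -11, 33, 8], [-27, 28, 14, 120, -11, 34, 18]]
cal 0.02 23.0 [[3, 50, -11, 91, 13, 41, 99], [0, 55, -11, 78, 12, 49, 99]]
cal 0.02 113.0 [[-31, 62, 55, 92, -58, 58, -114], [9, 52, -34, 95, 38, 45, 162]]
cal 0.02 -67.0 [[-10, 50, 11, 91, -13, 40, 30], [-3, 52, 11, 86, -12, 44, 35]]
cal 0.13 23.0 [[1, 41, -9, 87, 7, 52, 104], [-1, 47, -9, 74, 8, 59, 102]]
cal 0.13 113.0 [[-34, 58, 65, 89, -55, 70, -116], [-42, 56, 65, 93, -55, 68, -121]]
cal 0.13 -67.0 [[-12, 42, 16, 88, -14, 52, 31], [-6, 45, 16, 82, -14, 55, 36]]
ring 0.02 23.0 [[3, 38, -8, 127, 19, 16, 91], [0, 41, -9, 116, 15, 24, 92]]
ring 0.02 113.0 [[15, 40, -26, 126, 47, 23, 153], [3, 39
[... 1092 characters left out ...]
28, 3, 118, -2, 34, 142], [22, 31, -2, 111, 2, 38, 132]]
cap 0.13 113.0 [[-13, 44, 66, 119, -53, 53, -74], [-21, 40, 66, 127, -52, 47, -77]]
cap 0.13 -67.0 [[8, 30, 27, 119, -23, 36, 74], [14, 34, 28, 110, -23, 42, 78]]
cell 0.02 23.0 [[21, 48, -14, 95, 17, 39, 112], [17, 52, -14, 84, 15, 45, 111]]
cell 0.02 113.0 [[-15, 61, 55, 96, -59, 56, -95], [-23, 59, 55, 104, -61, 53, -96]]
cell 0.02 -67.0 [[9, 48, 7, 96, -9, 37, 44], [14, 51, 8, 87, -9, 43, 48]]
cell 0.13 23.0 [[16, 39, -4, 92, 4, 49, 123], [13, 44, -6, 81, 5, 55, 119]]
cell 0.13 113.0 [[-19, 56, 65, 93, -55, 68, -98], [-27, 53, 65, 100, -54, 64, -101]]
cell 0.13 -67.0 [[3, 40, 17, 92, -14, 50, 49], [8, 45, 19, 83, -16, 55, 54]]
1.85
```

View pics/w_lower.png

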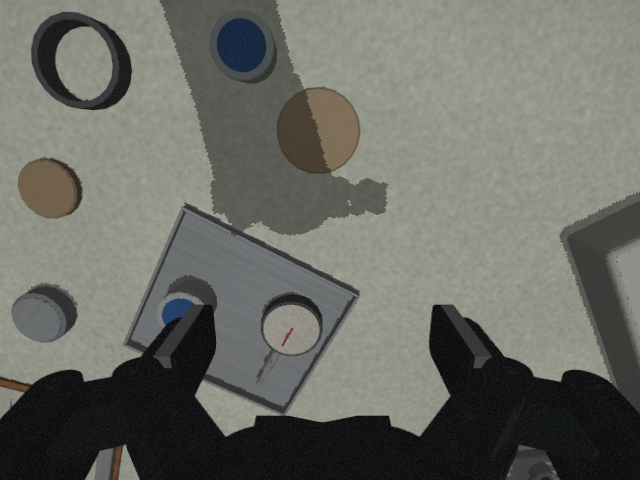

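```bash
python3 - <<'E'
from h import *
for k in ["upper","cal","cell","cap","ring","lower"]:
    try: hover(POS[k]); shot("w1_"+k); print(k,read_t(),read_eef_pos().round(4))
    except MotionError as e: print(k,e)
ims=[cv2.imread(f"pics/w1_{k}.png")[10:330,120:520] for k in ["upper","cal","cell","cap"]]
cv2.imwrite("pics/m1.png",cv2.resize(np.vstack([np.hstack(ims[:2]),np.hstack(ims[2:])]),(750,600)))
E
```

```text
upper 2.8667 [0.6211 0.0249 0.13  ]
cal 3.45 [0.7346 0.0432 0.1296]
cell 4.2833 [ 0.6886 -0.1407  0.1305]
cap 5.2167 [ 0.4819 -0.2076  0.1303]
ring 6.2083 [0.5153 0.0241 0.1298]
lower 7.0333 [0.4928 0.2085 0.1299]
```

View pics/m1.png

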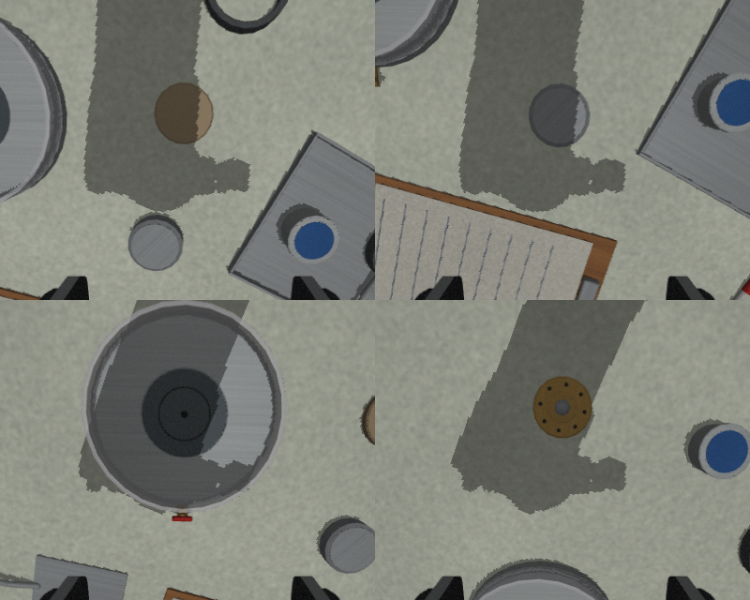

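View pics/w1_ring.png

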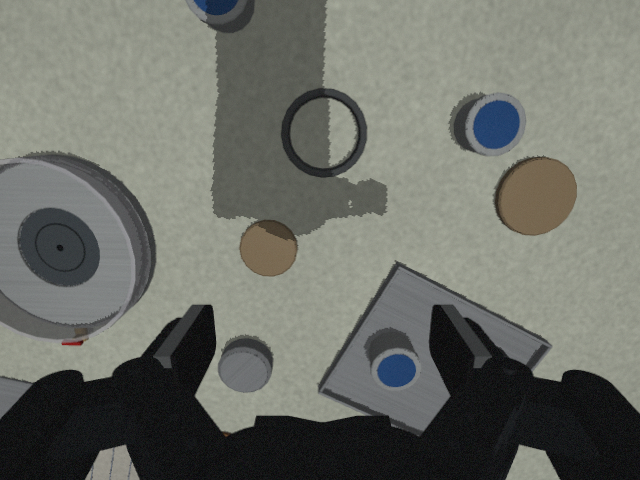

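```bash
cat >> h.py <<'E'
SPEC=dict(lower=(.033,.0085),upper=(.025,.0085),cal=(.025,.0185),ring=(.033,.02),cap=(.025,.01),cell=(.0355,.015))
def measure(im,p,name,guess,z0=0,dbg=False,r=None,z=None,lo=25,hi=70):
    r0,zz=SPEC[name]; r=r or r0; z=zz+z0 if z is None else z
    g=cv2.GaussianBlur(im,(5,5),0); e=np.zeros(im.shape[:2],np.uint8)
    lab=cv2.cvtColor(g,cv2.COLOR_RGB2LAB)
    for c in range(3): e|=cv2.Canny(lab[:,:,c],lo,hi)
    e[330:]=0
    v,u=np.nonzero(e); q=onplane("wrist",np.c_[u,v],z,p); c=np.array(guess,float)
    for w in (.012,.008,.005,.003,.002,.0015,.0015):
        m=np.abs(np.hypot(*(q-c).T)-r)<w
        if m.sum()<20: return None
        # fixed-radius centre fit (least squares)
        from scipy.optimize import least_squares
        c=least_squares(lambda k:np.hypot(*(q[m]-k).T)-r,c,loss="soft_l1",f_scale=.0005).x
    ang=np.arctan2(*(q[m]-c).T[::-1]); cov=len(np.unique((ang*18/np.pi).astype(int)))
    return c,fitc(q[m])[1],m.sum(),cov
def loadshot(name):
    a=np.load(f"pics/{name}.npy",allow_pickle=True); im=cv2.imread(f"pics/{name}.png")[:,:,::-1].copy()
    return im,dict(K=a[0].astype(float),dist_coeffs=a[1].astype(float),R=a[2].astype(float),t=a[3].astype(float))
E
python3 - <<'E'
from h import *
for k in POS:
    im,p=loadshot("w1_"+k); C=-p["R"].T@p["t"]
    r=measure(im,p,k,POS[k]); print(k,r, "camxy-off",None if r is None else r[0]-C[:2])
im,p=loadshot("w1_cell")
from scipy import ndimage
g=cv2.cvtColor(im,cv2.COLOR_RGB2GRAY)[115:150,300:340]; 
m=g<g.min()+12; v,u=np.nonzero(m); print("dot",u.mean()+300,v.mean()+115,m.sum(),onplane("wrist",[[u.mean()+300,v.mean()+115]],.012,p))
print("rim out",measure(im,p,"cell",(.616,-.17),r=.078,z=.015),"rim in",measure(im,p,"cell",(.616,-.17),r=.074,z=.038))
# other views
for s,k in [("w1_ring","upper"),("w1_ring","lower"),("w1_upper","cal"),("w_lower","lower"),("w_lower","upper"),("w_lower","ring")]:
    im,p=loadshot(s); print(s,k,measure(im,p,k,POS[k]))
E
```

```text
lower (array([0.42474801, 0.18149654]), np.float64(0.03282889475892098), np.int64(314), 35) camxy-off [0.00092143 0.0002429 ]
cal (array([0.66970601, 0.01234587]), np.float64(0.024672577318439158), np.int64(242), 35) camxy-off [ 0.00293921 -0.00309053]
ring (array([ 0.44784211, -0.00167681]), np.float64(0.032445143496890115), np.int64(329), 35) camxy-off [0.00125869 0.00153605]
upper (array([ 0.55443876, -0.00850663]), np.float64(0.02482723450778542), np.int64(238), 35) camxy-off [ 0.00176272 -0.0038413 ]
cap (array([ 0.40980161, -0.23957629]), np.float64(0.024809788227251012), np.int64(222), 35) camxy-off [-0.00268728 -0.00341425]
cell (array([ 0.62145287, -0.17403708]), np.float64(0.03509196961479652), np.int64(344), 35) camxy-off [ 0.00221671 -0.00320466]
dot 316.14285714285717 131.67857142857142 28 [[ 0.62172419 -0.17431738]]
rim out (array([ 0.62219881, -0.17694522]), np.float64(0.07810881002162046), np.int64(511), 29) rim in (array([ 0.62161584, -0.17426144]), np.float64(0.07366971194829591), np.int64(780), 35)
w1_ring upper (array([ 0.55328425, -0.00858818]), np.float64(0.025479075146844363), np.int64(210), 35)
w1_ring lower (array([0.42464739, 0.18114165]), np.float64(0.03274194399997989), np.int64(276), 35)
w1_upper cal (array([0.6695368 , 0.01236269]), np.float64(0.024777631196488768), np.int64(206), 35)
w_lower lower (array([0.42472654, 0.18147327]), np.float64(0.03285156156034562), np.int64(315), 35)
w_lower upper (array([ 0.5544473, -0.008121 ]), np.float64(0.02475249036345855), np.int64(216), 35)
w_lower ring (array([ 0.44789448, -0.00055052]), np.float64(0.0323627787311199), np.int64(343), 35)
```

```bash
cat >> h.py <<'E'
def down_until(z0,step=.001,zmin=-.016,thr=2.5,speed=.02):
    R=read_tool_rot(); p=read_eef_pos(); xy=p[:2]; f0=read_contact_force(); z=z0
    movel(np.r_[xy,z],speed=.1); pause(.1); f0=read_contact_force()
    while z>zmin:
        z-=step; movel(np.r_[xy,z],speed=speed); f=read_contact_force()
        if (f-f0)[2]>thr or abs(f-f0)[:2].max()>6: break
    return z,read_eef_pos()[2],(read_contact_force()-f0)
E
python3 - <<'E'
from h import *
R=R_of(YAW); xy=np.array([.42473,.18148])
gripper_to(.074); print(read_opening())
movep(np.r_[xy,.06],R)
print(read_eef_pos(),read_contact_force())
print(down_until(.006)); movel(np.r_[xy,.03]); print(read_t(), read_eef_pos())
E
```

```text
0.07369788072543364
[0.42448397 0.18118178 0.05972177] [ 0.17509226 -0.11583779  0.16491976]
(-0.016000000000000007, np.float64(-0.01601179607814599), array([-1.03102194, -0.46454468,  0.10870226]))
14.55 [0.42499261 0.18143125 0.03008761]
```

```bash
python3 - <<'E'
from h import *
print(down_until(-.008,zmin=-.026)); 
im,p=shot("low1"); cv2.imwrite("pics/low1s.png",get_image("scene")[180:380,300:500,::-1].repeat(3,0).repeat(3,1))
print(read_eef_pos(),read_opening())
E
```

```text
(-0.026000000000000016, np.float64(-0.02606431863186507), array([-0.26455912, -1.66203261, -0.57133656]))
[ 0.42500074  0.18143747 -0.02600222] 0.07368493196011217
```

View pics/low1.png

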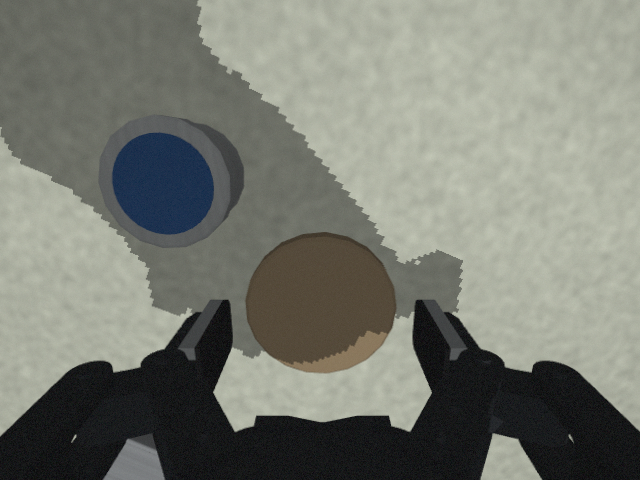

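View pics/low1s.png

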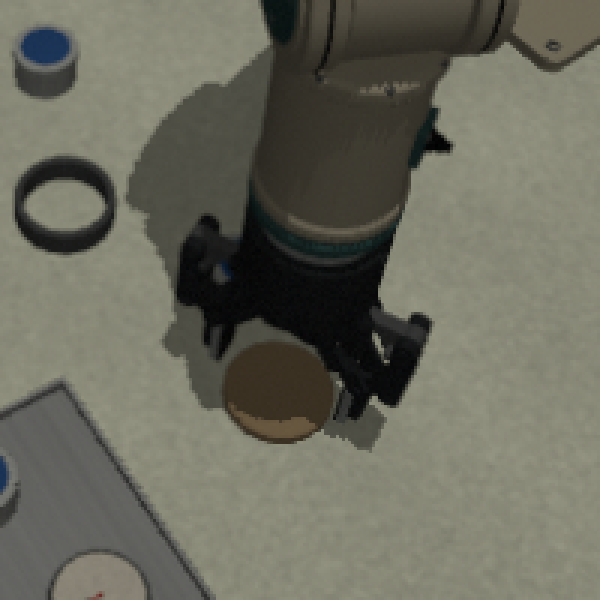

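```bash
python3 - <<'E'
from h import *
print(down_until(-.028,zmin=-.048)); print(read_eef_pos())
movel(np.r_[read_eef_pos()[:2],.05]); gripper_to(0); print(read_opening(),read_t())
im,p=shot("shut"); cv2.imwrite("pics/shut_s.png",get_image("scene")[180:380,300:500,::-1].repeat(3,0).repeat(3,1))
P=read_eef_pos()
for d in (0,.019,.033,.046):
  a=cv2.projectPoints((P+[0,0,d]).reshape(1,3),cv2.Rodrigues(p["R"])[0],p["t"],p["K"],p["dist_coeffs"])[0].ravel()
  s=camera_params("scene"); b=cv2.projectPoints((P+[0,0,d]).reshape(1,3),cv2.Rodrigues(s["R"])[0],s["t"],s["K"],s["dist_coeffs"])[0].ravel()
  print(d,a,(b-[300,180])*3)
E
```

```text
(-0.04600000000000001, np.float64(-0.04560381741185291), array([-0.06188678, -0.82161732,  4.04686836]))
[ 0.42511828  0.18152901 -0.04560382]
0.00012114265454520483 26.1167
0 [320.37189422 279.11558067] [288.02186087 352.33233141]
0.019 [320.19946106 294.57828633] [292.18578967 334.84279104]
0.033 [320.04771027 308.19574719] [295.34877749 321.53605609]
0.046 [319.88257573 323.02429085] [298.36087076 308.84691405]
```

View pics/shut.png

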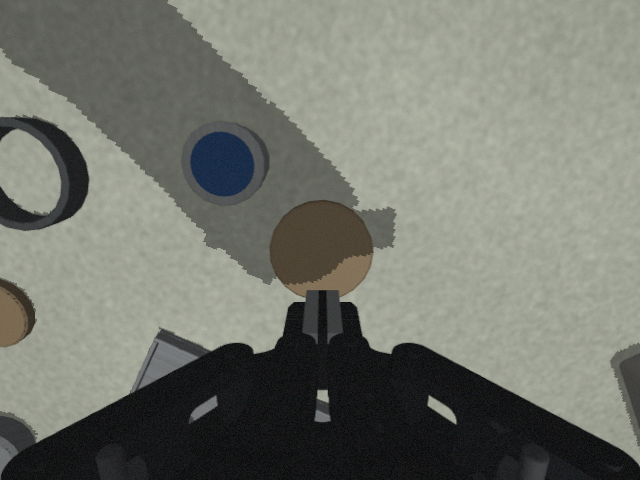

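View pics/shut_s.png

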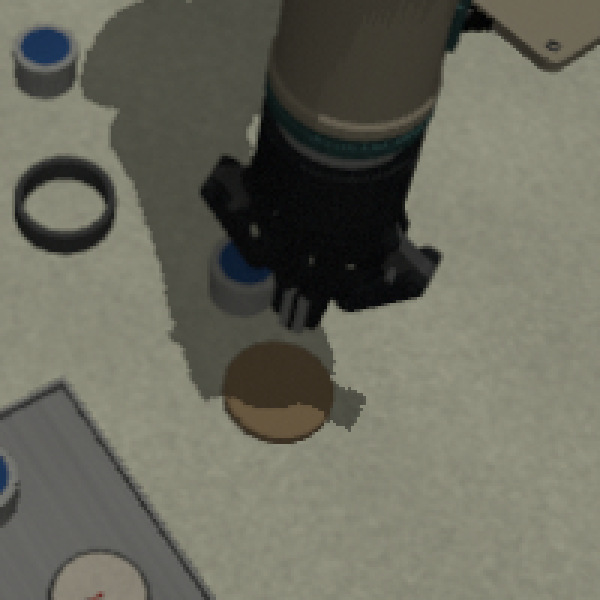

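```bash
cat >> h.py <<'E'
def D(w): return .0455-(.074-w)*.0002
def grip_at(xy,ztip,w,yaw=YAW,open_=None,zup=.06):
    open_=open_ or w+.008; R=R_of(yaw); gripper_to(open_)
    movep(np.r_[xy,zup],R); z=ztip-D(w); movel(np.r_[xy,z],speed=.12); gripper_to(w-.012)
    return z,read_opening()
E
python3 - <<'E'
from h import *
xy=np.array([.42473,.18148])
gripper_to(.074)
for y in (YAW-90,YAW):
    print(grip_at(xy,.0048,.066,yaw=y,zup=.0),read_contact_force().round(1)); gripper_to(.074); z=read_eef_pos()
    movel(np.r_[xy,.0],speed=.2)
print(read_t())
hover(xy); pause(.3); im,p=shot("w2_lower"); print(measure(im,p,"lower",xy),read_t())
E
```

```text
Traceback (most recent call last):
  File "h.py", line 50, in grip_at
    movep(np.r_[xy,zup],R); z=ztip-D(w); movel(np.r_[xy,z],speed=.12); gripper_to(w-.012)
                                         ~~~~~^^^^^^^^^^^^^^^^^^^^^^^
station.MotionError: the arm cannot follow that straight line within its joint ranges
```

```bash
python3 - <<'E'
from h import *
xy=np.array([.42473,.18148]); print(read_eef_pos(),read_joint_pos().round(1),read_t())
for k,v in POS.items():
  for y in (-67,-37,-7,23,53,83,113):
    print(k,y,[None if (q:=inverse_kinematics(np.r_[v,z],R_of(y))) is None else np.round(q).astype(int).tolist() for z in (-.02,-.04)])
E
```

```text
[4.24655773e-01 1.81671897e-01 6.39180574e-05] [-22.7  41.2  -5.7 124.6  14.8  14.8 -18.2] 28.1833
lower -67 [[-14, 45, -19, 125, 48, 18, -52], [-14, 47, -19, 125, 56, 17, -59]]
lower -37 [[-20, 44, -10, 125, 31, 13, -4], [-14, 47, -19, 125, 56, 17, -29]]
lower -7 [[-16, 44, -16, 125, 43, 16, 14], [-18, 46, -14, 125, 47, 13, 10]]
lower 23 [[-11, 45, -23, 125, 53, 20, 34], [-13, 47, -20, 125, 58, 18, 29]]
lower 53 [[-5, 47, -32, 125, 62, 26, 55], [-7, 49, -29, 125, 66, 23, 51]]
lower 83 [[0, 50, -40, 124, 68, 32, 80], [-2, 51, -37, 125, 71, 30, 77]]
lower 113 [[2, 51, -43, 124, 69, 35, 108], [-2, 52, -38, 125, 72, 31, 106]]
cal -67 [[6, 53, -16, 91, 21, 38, 2], [5, 55, -15, 92, 21, 36, 2]]
cal -37 [[11, 55, -26, 91, 32, 41, 23], [10, 56, -24, 91, 33, 40, 23]]
cal -7 [[15, 56, -33, 91, 40, 45, 47], [14, 58, -32, 91, 41, 43, 46]]
cal 23 [[19, 59, -41, 91, 48, 49, 72], [18, 60, -40, 91, 49, 48, 71]]
cal 53 [[22, 61, -47, 91, 53, 53, 98], [21, 62, -46, 91, 55, 52, 97]]
cal 83 [[24, 63, -53, 91, 58, 57, 125], [24, 65, -52, 91, 59, 55, 124]]
cal 113 [[-21, 57, 32, 92, -41, 43, -127], [-21, 
[... 1392 characters left out ...]
 38, 103], [53, 53, -40, 123, 70, 33, 102]]
cap 83 [[57, 53, -48, 122, 70, 39, 132], [54, 54, -43, 123, 72, 35, 131]]
cap 113 [[57, 52, -46, 122, 69, 38, 163], [57, 56, -47, 122, 74, 39, 159]]
cell -67 [[24, 52, -19, 96, 25, 36, 15], [24, 54, -18, 96, 26, 34, 14]]
cell -37 [[29, 54, -28, 96, 36, 40, 36], [29, 56, -27, 96, 38, 38, 34]]
cell -7 [[34, 56, -37, 95, 46, 45, 58], [34, 58, -37, 96, 48, 44, 57]]
cell 23 [[38, 59, -44, 95, 52, 49, 84], [38, 60, -44, 95, 55, 48, 82]]
cell 53 [[40, 61, -49, 95, 57, 53, 111], [40, 62, -49, 95, 58, 51, 110]]
cell 83 [[42, 63, -54, 95, 60, 56, 138], [42, 64, -53, 95, 62, 54, 137]]
cell 113 [[-6, 56, 33, 97, -44, 41, -106], [-6, 58, 33, 97, -46, 40, -105]]
```

```bash
cat >> h.py <<'E'
def lin(p,R=None,speed=.12):
    try: movel(p,R,speed=speed)
    except MotionError:
        a=read_eef_pos(); n=max(1,int(np.linalg.norm(a-p)/.008)); print("lin->movep",n)
        for i in range(1,n+1): movep(a+(np.array(p)-a)*i/n,read_tool_rot() if R is None else R)
def grip_at(xy,ztip,w,yaw=YAW,open_=None,zup=.06,clear=.02,sq=.012):
    open_=open_ or w+.008; R=R_of(yaw); gripper_to(open_); z=ztip-D(w)
    movep(np.r_[xy,zup],R); movep(np.r_[xy,z+clear],R); lin(np.r_[xy,z],R); gripper_to(w-sq)
    return z,read_opening()
E
python3 - <<'E'
from h import *
xy=np.array([.42473,.18148])
for y in (YAW-90,YAW):
    print(grip_at(xy,.0048,.066,yaw=y,zup=.0),read_contact_force().round(1)); gripper_to(.074)
    lin(np.r_[xy,.0],R_of(y),speed=.2)
print(read_t())
hover(xy); pause(.3); im,p=shot("w2_lower"); print(measure(im,p,"lower",xy),read_t())
E
```

```text
(-0.0406984, 0.06264300786306978) [-1.2  0.   5.6]
(-0.0406984, 0.06233480959767515) [-1.9 -0.9  6.2]
33.3167
(array([0.42359928, 0.1820562 ]), np.float64(0.0328730293920982), np.int64(320), 35) 34.3167
```

```bash
python3 - <<'E'
from h import *
xy=np.array([.42473,.18148])
print(grip_at(xy,.0035,.066,yaw=YAW,zup=.0),read_contact_force().round(1))
print(read_eef_pos()); im,p=shot("g1")
print(read_t())
cv2.imwrite("pics/g1c.png",cv2.resize(im[220:400,200:440,::-1],(720,540)))
E
```

```text
(-0.0419984, 0.06254173230995475) [-1.5 -0.1  7.6]
[ 0.42541187  0.18198056 -0.04045442]
36.075
```

View pics/g1c.png

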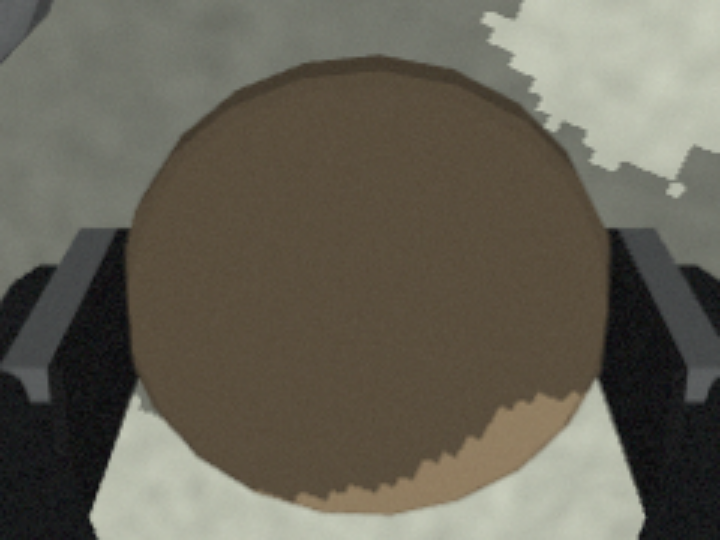

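```bash
python3 - <<'E'
from h import *
xy=np.array([.42473,.18148]); R=R_of(YAW)
gripper_to(.074); lin(np.r_[xy,-.036],R); pause(.1); print(read_contact_force().round(1))
gripper_to(.054); print(read_opening(),read_contact_force().round(1),read_eef_pos())
lin(np.r_[xy,.02],R); pause(.2); print(read_opening(),read_contact_force().round(1)); im,p=shot("g2"); 
cv2.imwrite("pics/g2s.png",get_image("scene")[200:360,320:480,::-1].repeat(3,0).repeat(3,1)); print(read_t())
print(measure(im,p,"lower",xy,z=.0085-.0045+.0605))
E
```

```text
[0.2 0.1 0.9]
0.06142799960434845 [-1.8 -1.1 11.4] [ 0.42472355  0.18144812 -0.03530465]
0.06139789557008771 [-0.7 -0.3 -1.2]
37.9
(array([0.42154663, 0.18100147]), np.float64(0.032171063088272535), np.int64(288), 17)
```

View pics/g2.png

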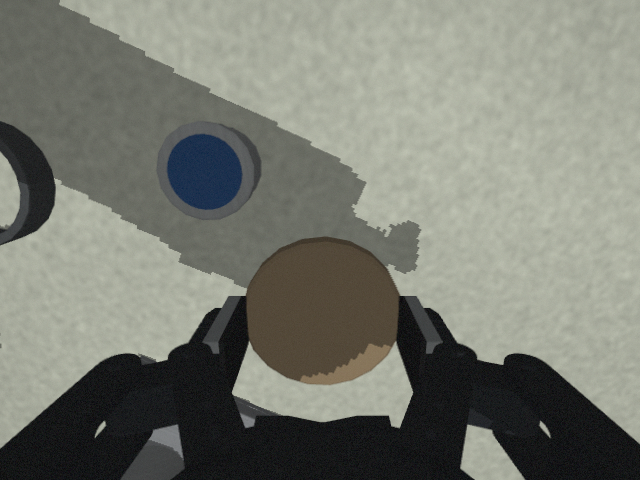

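View pics/g2s.png

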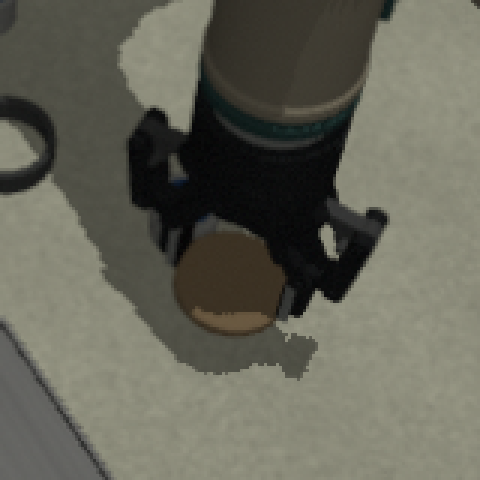

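```bash
cat >> h.py <<'E'
def tanmask(im):
    f=cv2.GaussianBlur(im,(5,5),0).astype(float); return ((f[:,:,0]/(f[:,:,2]+1)>1.28)&(f[:,:,0]>35)).astype(np.uint8)
def tancontour(im,box):
    x0,y0,x1,y1=box; m=tanmask(im); k=np.zeros_like(m); k[y0:y1,x0:x1]=m[y0:y1,x0:x1]
    cs=cv2.findContours(k,cv2.RETR_EXTERNAL,cv2.CHAIN_APPROX_NONE)[0]; return max(cs,key=cv2.contourArea)[:,0,:]
E
python3 - <<'E'
from h import *
for s,box in (("g2",(235,230,410,395)),("w2_lower",(250,60,380,200)),("low1",(235,220,410,385))):
    im,p=loadshot(s)
    c=tancontour(im,box); print(s,c.min(0),c.max(0),cv2.fitEllipse(c.astype(np.float32)))
    for z in (.0085,.045,.050,.055,.060,.065,.07):
        q=onplane("wrist",c,z,p); o,r,e=fitc(q); print(z,o.round(4),r.round(4),(e.mean()*1e3).round(2),(q.max(0)-q.min(0)).round(4))
E
```

```text
g2 [246 237] [398 383] ((322.0379638671875, 310.89129638671875), (145.84165954589844, 154.29183959960938), 91.85476684570312)
0.0085 [0.4488 0.1927] 0.0453 0.75 [0.0926 0.0908]
0.045 [0.4309 0.185 ] 0.0366 0.61 [0.0748 0.0733]
0.05 [0.4284 0.184 ] 0.0354 0.59 [0.0723 0.0709]
0.055 [0.426  0.1829] 0.0342 0.57 [0.0699 0.0685]
0.06 [0.4235 0.1819] 0.033 0.55 [0.0674 0.0661]
0.065 [0.4211 0.1808] 0.0318 0.53 [0.065  0.0637]
0.07 [0.4186 0.1798] 0.0306 0.51 [0.0626 0.0613]
w2_lower [282  87] [363 172] ((322.4706115722656, 129.4020538330078), (81.05266571044922, 84.55178833007812), 179.12643432617188)
0.0085 [0.4235 0.182 ] 0.0317 0.2 [0.064  0.0639]
0.045 [0.4237 0.182 ] 0.0278 0.17 [0.0562 0.0561]
0.05 [0.4237 0.182 ] 0.0273 0.17 [0.0551 0.055 ]
0.055 [0.4237 0.182 ] 0.0268 0.17 [0.0541 0.0539]
0.06 [0.4237 0.182 ] 0.0262 0.16 [0.053  0.0529]
0.065 [0.4237 0.182 ] 0.0257 0.16 [0.0519 0.0518]
0.07 [0.4238 0.182 ] 0.0252 0.16 [0.0509 0.0507]
low1 [246 233] [395 372] ((320.4024963378906, 302.7606201171875), (138.1683807373047, 147.5430145263672), 90.4478759765625)
0.0085 [0.4237 0.181 ] 0.0325 0.37 [0.0662 0.0645]
0.045 [0.4066 0.174 ] 0.0242 0.27 [0.0494 0.0482]
0.05 [0.4043 0.173 ] 0.0231 0.26 [0.0471 0.046 ]
0.055 [0.4019 0.172 ] 0.022 0.25 [0.0449 0.0437]
0.06 [0.3996 0.171 ] 0.0209 0.24 [0.0426 0.0415]
0.065 [0.3973 0.1701] 0.0197 0.22 [0.0403 0.0393]
0.07 [0.3949 0.1691] 0.0186 0.21 [0.038 0.037]
```

```bash
cat >> h.py <<'E'
def place(xy,zseat,yaw=YAW,open_=None,zhi=.07,gap=.004,thr=3.,over=.003,step=.0007):
    """zseat: TCP z expected when seated"""
    R=R_of(yaw); p=read_eef_pos(); lin(np.r_[p[:2],zhi],R,speed=.2)
    movep(np.r_[xy,zhi],R); movep(np.r_[xy,zseat+.02],R); lin(np.r_[xy,zseat+gap],R,speed=.06); pause(.15)
    f0=read_contact_force(); z=zseat+gap
    while z>zseat-over:
        z-=step; lin(np.r_[xy,z],R,speed=.03); f=read_contact_force()-f0
        if f[2]>thr: break
    print("contact z",round(z,4),"vs",zseat,f.round(1))
    if open_: gripper_to(open_); pause(.2); print("released",read_contact_force().round(1))
    return z
E
python3 - <<'E'
from h import *
place((.6230,-.1743),-.0233)
im,p=shot("p1"); print(read_opening(),read_eef_pos(),read_t())
E
```

```text
contact z -0.0235 vs -0.0233 [-1.8 -0.5  4.3]
0.061285751697473016 [ 0.62308262 -0.17430479 -0.02306871] 42.3167
```

View pics/p1.png

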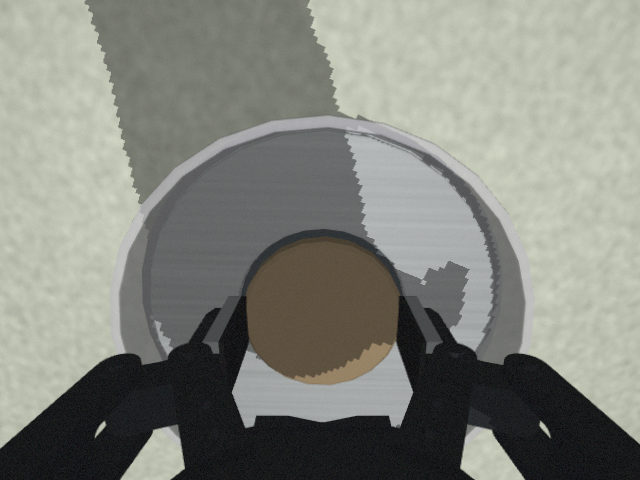

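```bash
python3 - <<'E'
from h import *
gripper_to(.074); pause(.2); p=read_eef_pos(); lin(np.r_[p[:2],.07],R_of(YAW),speed=.2)
hover((.6226,-.1746)); pause(.2); im,p=shot("w3_cell"); print(read_t())
print(measure(im,p,"lower",(.6215,-.174),z0=.012),measure(im,p,"cell",(.6215,-.174)),measure(im,p,"cell",(.6215,-.174),r=.074,z=.038))
cv2.imwrite("pics/w3c.png",cv2.resize(im[10:250,180:460,::-1],(700,600)))
E
```

```text
44.1333
(array([ 0.62067791, -0.17263476]), np.float64(0.03311647775333732), np.int64(335), 35) (array([ 0.62152793, -0.17405357]), np.float64(0.03531284338647451), np.int64(340), 35) (array([ 0.62446364, -0.17637977]), np.float64(0.07391032747329983), np.int64(674), 34)
```

View pics/w3c.png

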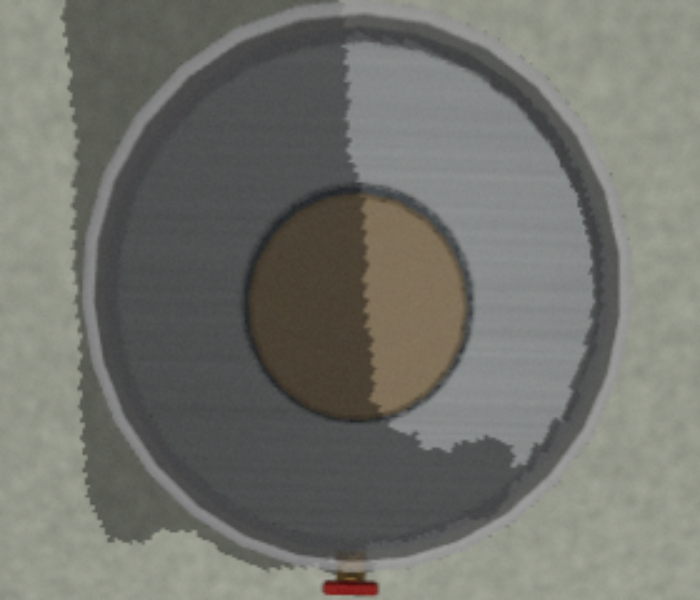

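```bash
cat >> h.py <<'E'
B=np.array([-.0011,.0006]); CELL=np.array([.6226,-.1746])
E
python3 - <<'E'
from h import *
gripper_to(.060); xy=np.array([.66970,.01235])-B; R=R_of(YAW)
movep(np.r_[xy,.03],R); lin(np.r_[xy,-.012],R); lin(np.r_[xy,-.031],R,speed=.06); pause(.1); print(read_contact_force().round(1))
gripper_to(.035); print(read_opening(),read_contact_force().round(1),read_eef_pos(),read_t())
zg=read_eef_pos()[2]
lin(np.r_[xy,.04],R); pause(.1); print(read_contact_force().round(1),read_opening())
place(CELL,zg+.022,open_=.060)
p=read_eef_pos(); lin(np.r_[p[:2],.07],R,speed=.2)
hover(CELL); pause(.2); im,p=shot("w4_cell"); print(read_t())
print(measure(im,p,"cal",CELL+B,z0=.022),measure(im,p,"lower",CELL+B,z0=.012),measure(im,p,"cell",CELL+B))
cv2.imwrite("pics/w4c.png",cv2.resize(im[10:250,180:460,::-1],(700,600)))
E
```

```text
[-1.2  0.2 -0.5]
0.0471625355030986 [-1.8 -1.   5.8] [ 0.67117947  0.01203476 -0.02996969] 46.5333
[-0.9  0.1 -3.9] 0.047068065544686226
contact z -0.0082 vs -0.007969687928628337 [-0.5 -1.6  4. ]
released [-0.1  0.7 -0.2]
52.6167
(array([ 0.62238717, -0.17880561]), np.float64(0.025397644281919846), np.int64(190), 29) (array([ 0.62302655, -0.17541116]), np.float64(0.032920261931418435), np.int64(345), 35) (array([ 0.62151199, -0.17404445]), np.float64(0.03532625401395992), np.int64(345), 35)
```

View pics/w4c.png

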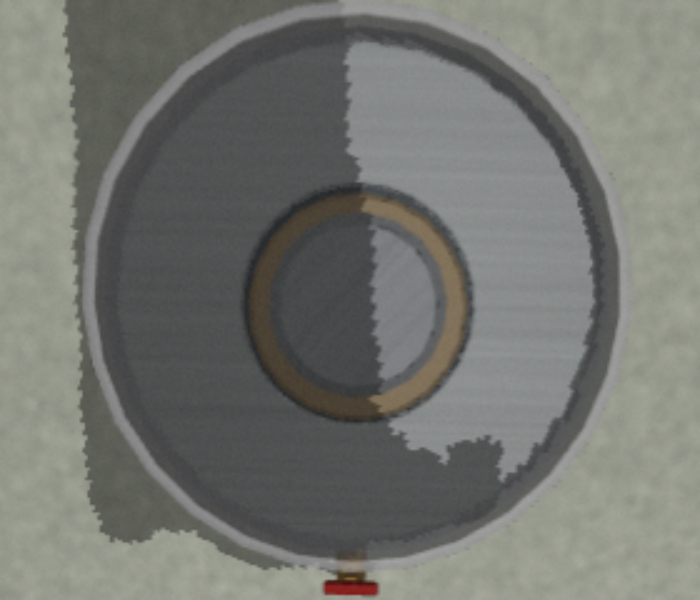

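```bash
cat >> h.py <<'E'
def inner_hole(im,p,guess,z,r):
    m=tanmask(im); m[330:]=0
    cs,h=cv2.findContours(m,cv2.RETR_CCOMP,cv2.CHAIN_APPROX_NONE)
    out=[]
    for c,hh in zip(cs,h[0]):
        if len(c)<60: continue
        q=onplane("wrist",c[:,0,:],z,p); o,rr,e=fitc(q)
        if np.hypot(*(o-guess))<.01: out.append((hh[3]>=0,o.round(4),rr.round(4),(e.mean()*1e3).round(2)))
    return out
E
python3 - <<'E'
from h import *
im,p=loadshot("w4_cell"); print(inner_hole(im,p,CELL+B,.0405,.025),inner_hole(im,p,CELL+B,.0205,.033))
for g in ((0,0),(.002,0),(-.002,0),(0,.002),(0,-.002)):
  r=measure(im,p,"cal",CELL+B+g,z0=.022,lo=15,hi=45); r2=measure(im,p,"cal",CELL+B+g,r=.0215,z=.044,lo=15,hi=45); print(r and (r[0].round(4),r[1:]),r2 and (r2[0].round(4),r2[1:]))
E
```

```text
[(np.False_, array([ 0.6221, -0.1739]), np.float64(0.0296), np.float64(0.17)), (np.True_, array([ 0.6214, -0.1743]), np.float64(0.0255), np.float64(0.19))] [(np.False_, array([ 0.6221, -0.1738]), np.float64(0.0318), np.float64(0.19)), (np.True_, array([ 0.6214, -0.1743]), np.float64(0.0274), np.float64(0.2))]
(array([ 0.6214, -0.1743]), (np.float64(0.02470591693294817), np.int64(288), 35)) (array([ 0.6213, -0.1743]), (np.float64(0.021283462843852123), np.int64(230), 35))
(array([ 0.6214, -0.1743]), (np.float64(0.02470591693294817), np.int64(288), 35)) (array([ 0.6213, -0.1743]), (np.float64(0.021283462843852123), np.int64(230), 35))
(array([ 0.6214, -0.1743]), (np.float64(0.02470591693294817), np.int64(288), 35)) (array([ 0.6213, -0.1743]), (np.float64(0.021283462843852123), np.int64(230), 35))
(array([ 0.6214, -0.1743]), (np.float64(0.02470591693294817), np.int64(288), 35)) (array([ 0.6213, -0.1743]), (np.float64(0.021283462843852123), np.int64(230), 35))
(array([ 0.6214, -0.1743]), (np.float64(0.02470591693294817), np.int64(288), 35)) (array([ 0.6213, -0.1743]), (np.float64(0.021283462843852123), np.int64(230), 35))
```

```bash
python3 - <<'E'
from h import *
im,p=loadshot("w1_ring")
for r,z in ((.033,.02),(.0275,.02),(.033,.01),(.0275,.0)):
    m=measure(im,p,"ring",POS["ring"],r=r,z=z,lo=15,hi=45); print(r,z,m and (m[0].round(4),m[1:]))
f=cv2.GaussianBlur(im,(3,3),0).max(2); k=(f<62).astype(np.uint8); k[330:]=0
k[:, :270]=0;k[:,380:]=0;k[:70]=0;k[190:]=0
cs,h=cv2.findContours(k,cv2.RETR_CCOMP,cv2.CHAIN_APPROX_NONE)
for c,hh in zip(cs,h[0]):
    if len(c)>60: print(hh[3],len(c),[tuple(x.round(4) if hasattr(x,'round') else x for x in fitc(onplane("wrist",c[:,0,:],.02,p))[:2])])
cv2.imwrite("pics/ringc.png",cv2.resize(np.hstack([im[70:190,270:380,::-1],k[70:190,270:380,None].repeat(3,2)*255]),None,fx=3,fy=3))
E
```

```text
0.033 0.02 (array([ 0.4478, -0.0017]), (np.float64(0.032445143496890115), np.int64(329), 35))
0.0275 0.02 (array([ 4.469e-01, -3.000e-04]), (np.float64(0.026946830543276845), np.int64(229), 34))
0.033 0.01 (array([ 0.4479, -0.0017]), (np.float64(0.03354386149302046), np.int64(324), 35))
0.0275 0.0 (array([ 0.4478, -0.0019]), (np.float64(0.027192780346179724), np.int64(249), 35))
-1 238 [(array([ 0.449 , -0.0037]), np.float64(0.0303))]
0 201 [(array([ 0.4477, -0.0017]), np.float64(0.0261))]
```

View pics/ringc.png

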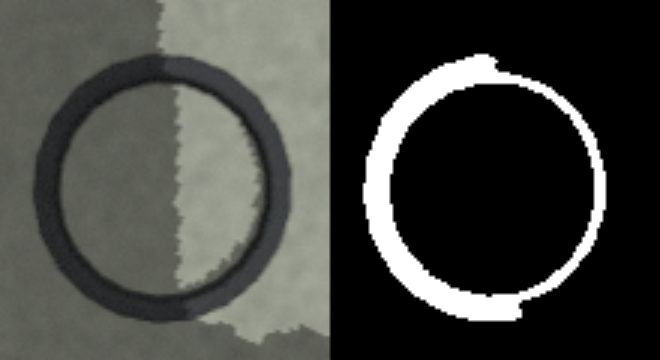

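```bash
python3 - <<'E'
from h import *
gripper_to(.076); xy=np.array([.4478,-.0017])-B; R=R_of(YAW); T=np.array([.6214,-.1743])-B
movep(np.r_[xy,.03],R); movep(np.r_[xy,-.012],R); lin(np.r_[xy,-.035],R,speed=.06); pause(.1); print(read_contact_force().round(1))
gripper_to(.050); print(read_opening(),read_contact_force().round(1),read_eef_pos(),read_t())
zg=read_eef_pos()[2]
movep(np.r_[xy,.0],R); lin(np.r_[xy,.06],R,speed=.2); pause(.1); print(read_contact_force().round(1),read_opening())
movep(np.r_[T,.06],R); zs=zg+.022
lin(np.r_[T,zs+.028],R,speed=.1); pause(.2); im,p=shot("ringover"); f0=read_contact_force(); z=zs+.028; print(read_eef_pos())
while z>zs-.003:
    z-=.001; lin(np.r_[T,z],R,speed=.03); f=read_contact_force()-f0
    if f[2]>3 or abs(f[:2]).max()>6: break
print(z,zs,f.round(1),read_t(),zg); np.save("zs.npy",[zs])
shot("ringlow")
E
```

```text
[ 0. -0.  1.]
0.06230947089445334 [-1.5 -1.2  8.5] [ 0.44930169 -0.00229645 -0.03411423] 55.2833
[ 0.1 -0.  -1.8] 0.06271474032211398
[ 0.62298748 -0.174981    0.01651636]
-0.013114233439691338 -0.012114233439691327 [-2.7 -0.5  8.2] 65.1583 -0.034114233439691326
```

View pics/ringlow.png

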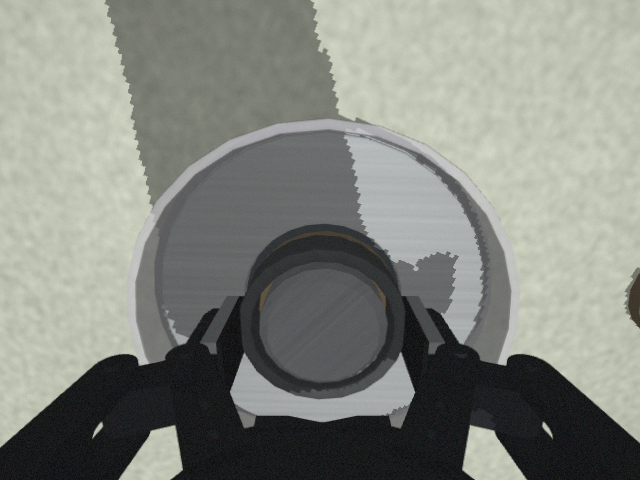

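```bash
python3 - <<'E'
from h import *
R=R_of(YAW); gripper_to(.074); p=read_eef_pos(); lin(np.r_[p[:2],.05],R,speed=.2)
hover(CELL); pause(.1); im,p=shot("w5_cell"); print(read_t())
for n,r,z in (("ring out",.033,.042),("ring in",.0275,.042),("disc",.0215,.044)):
    m=measure(im,p,"ring",CELL+B,r=r,z=z,lo=15,hi=45); print(n,m and (m[0].round(4),m[1:]))
cv2.imwrite("pics/w5c.png",cv2.resize(im[10:250,180:460,::-1],(700,600)))
E
```

```text
66.6167
ring out (array([ 0.6215, -0.1745]), (np.float64(0.03249538908308829), np.int64(356), 35))
ring in (array([ 0.6214, -0.1746]), (np.float64(0.027847079582534563), np.int64(256), 33))
disc (array([ 0.6214, -0.1743]), (np.float64(0.02122659381008711), np.int64(235), 35))
```

View pics/w5c.png

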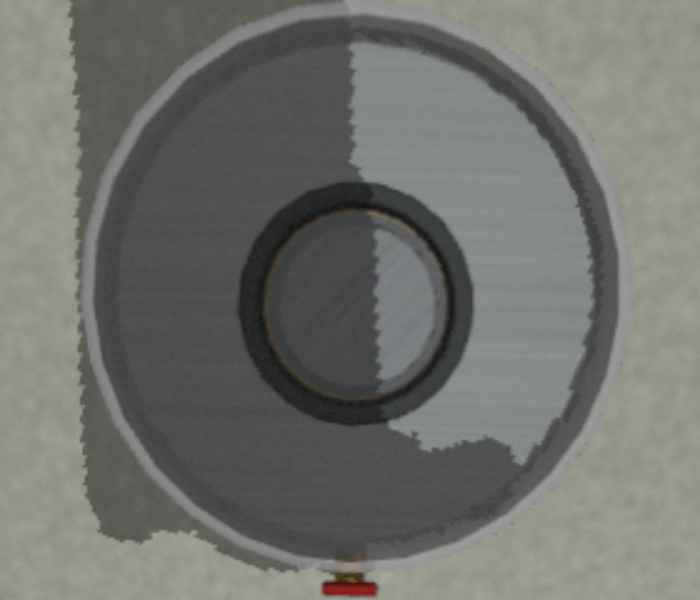

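```bash
python3 - <<'E'
from h import *
gripper_to(.060); xy=np.array([.55444,-.00851])-B; R=R_of(YAW)
movep(np.r_[xy,.02],R); movep(np.r_[xy,-.015],R); lin(np.r_[xy,-.032],R,speed=.08); pause(.1); print(read_contact_force().round(1))
gripper_to(.035); print(read_opening(),read_contact_force().round(1),read_eef_pos(),read_t())
zg=read_eef_pos()[2]
lin(np.r_[xy,.0],R,speed=.15); pause(.1); print(read_contact_force().round(1),read_opening()); shot("us_held")
lin(np.r_[xy,.05],R,speed=.2)
zs=zg+.044; movep(np.r_[CELL,.05],R); lin(np.r_[CELL,zs+.005],R,speed=.1); pause(.15); f0=read_contact_force(); z=zs+.005
while z>zs-.003:
    z-=.001; lin(np.r_[CELL,z],R,speed=.03); f=read_contact_force()-f0
    if f[2]>3: break
print(z,zs,f.round(1),read_t()); shot("us_low")
E
```

```text
[ 0.1 -0.4  0. ]
0.04400750775846226 [-3.  -0.3  9.5] [ 0.55585651 -0.0089898  -0.03061664] 68.85
[-0.6  0.1  0.4] 0.044258163618380496
0.012383355011560505 0.013383355011560509 [-3.   0.2  8.4] 72.625
```

View pics/us_low.png

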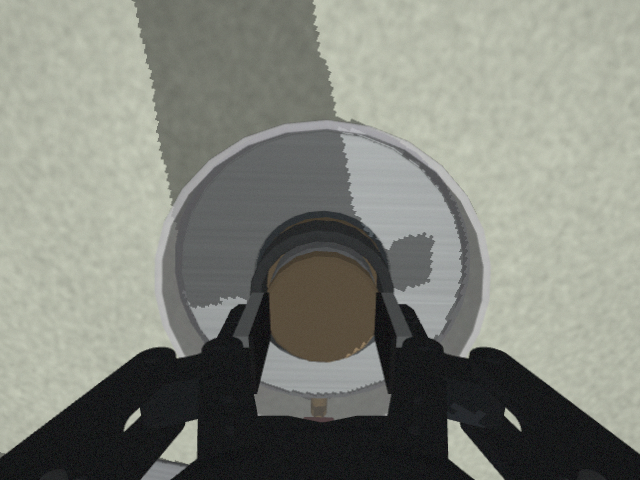

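```bash
python3 - <<'E'
from h import *
R=R_of(YAW); gripper_to(.058); pause(.1); lin(np.r_[CELL,.07],R,speed=.15)
hover(CELL,z=.15); pause(.1); im,p=shot("w6_cell"); print(read_t())
for n,r,z in (("ring out",.033,.042),("stone",.025,.0525)):
    m=measure(im,p,"ring",CELL+B,r=r,z=z,lo=15,hi=45); print(n,m and (m[0].round(4),m[1:]))
print(inner_hole(im,p,CELL+B,.0525,.025))
cv2.imwrite("pics/w6c.png",cv2.resize(im[10:250,180:460,::-1],(700,600)))
E
```

```text
74.2667
ring out (array([ 0.6215, -0.1744]), (np.float64(0.03256176999751252), np.int64(333), 35))
stone (array([ 0.6215, -0.1744]), (np.float64(0.02467846110294198), np.int64(375), 35))
[(np.False_, array([ 0.6214, -0.1742]), np.float64(0.0244), np.float64(0.2))]
```

View pics/w6c.png

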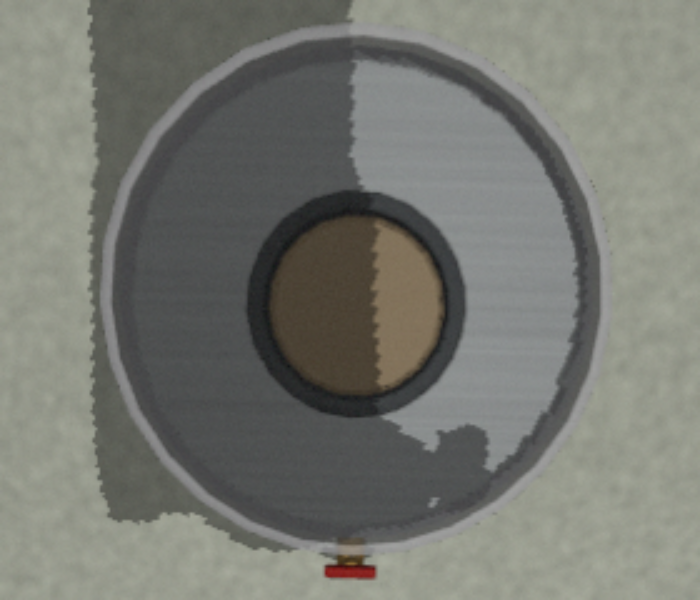

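```bash
python3 - <<'E'
from h import *
gripper_to(.040); xy=np.array([.40980,-.23958])-B; R=R_of(YAW)
movep(np.r_[xy,.06],R); movep(np.r_[xy,.005],R); lin(np.r_[xy,-.016],R,speed=.06); pause(.1); print(read_contact_force().round(1),read_eef_pos())
gripper_to(.012); print(read_opening(),read_contact_force().round(1),read_eef_pos(),read_t())
zg=read_eef_pos()[2]
movep(np.r_[xy,.02],R); pause(.1); print(read_contact_force().round(1),read_opening()); shot("cap_held"); print(read_t())
np.save("zg.npy",[zg])
E
```

```text
[-1.1  0.3  1. ] [ 0.41130277 -0.24030341 -0.01550635]
0.0204704248276402 [-2.4 -0.5  6.3] [ 0.4111189  -0.24032464 -0.01530911] 77.025
[-0.2 -0.3 -2. ] 0.020450993325584352
77.4417
```

View pics/cap_held.png

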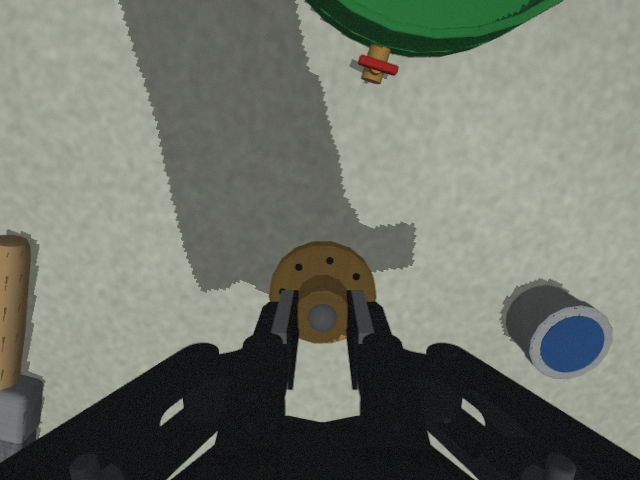

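Cap held by its boss (ball at 322,317), level. Place it.

```bash
python3 - <<'E'
from h import *
R=R_of(YAW); zg=np.load("zg.npy")[0]; zs=zg+.054
p=read_eef_pos(); movep(np.r_[.4109,-.2402,.09],R); movep(np.r_[CELL,.09],R); lin(np.r_[CELL,zs+.005],R,speed=.1); pause(.15); f0=read_contact_force(); z=zs+.005
while z>zs-.003:
    z-=.001; lin(np.r_[CELL,z],R,speed=.03); f=read_contact_force()-f0
    if f[2]>3: break
print(z,zs,f.round(1),read_t())
shot("cap_low"); gripper_to(.045); pause(.2); print(read_contact_force().round(1)); lin(np.r_[CELL,.12],R,speed=.15)
hover(CELL,z=.17); pause(.2); im,p=shot("w7_cell"); print(read_t())
for n,r,z in (("ring out",.033,.042),("cap",.025,.064)):
    m=measure(im,p,"ring",CELL+B,r=r,z=z,lo=15,hi=45); print(n,m and (m[0].round(4),m[1:]))
cv2.imwrite("pics/w7c.png",cv2.resize(im[10:250,180:460,::-1],(700,600)))
cv2.imwrite("pics/s7.png",cv2.resize(get_image("scene")[150:350,120:420,::-1],(750,500)))
E
```

```text
0.037690887948756205 0.03869088794875621 [-2.9 -0.2  7.4] 80.9833
[-0.4  0.4 -0.2]
82.9917
ring out (array([ 0.6215, -0.1744]), (np.float64(0.032663025145847215), np.int64(306), 35))
cap (array([ 0.6215, -0.1744]), (np.float64(0.024453358045980596), np.int64(389), 35))
```

View pics/w7c.png

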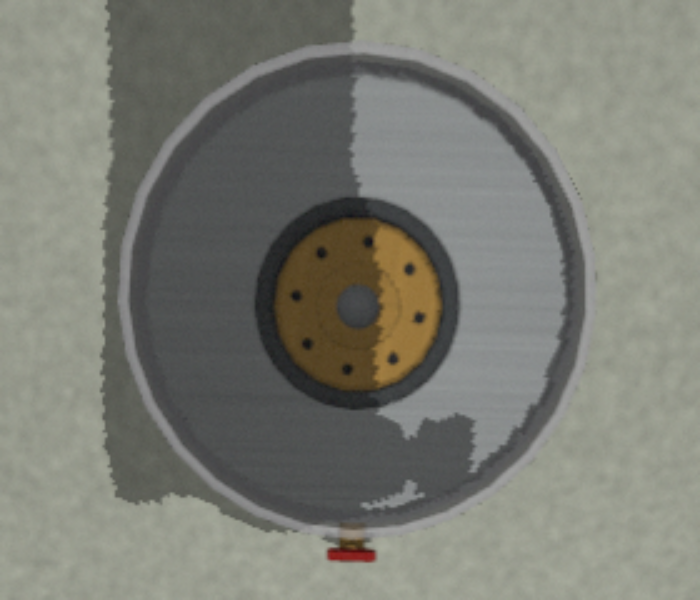

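View pics/s7.png

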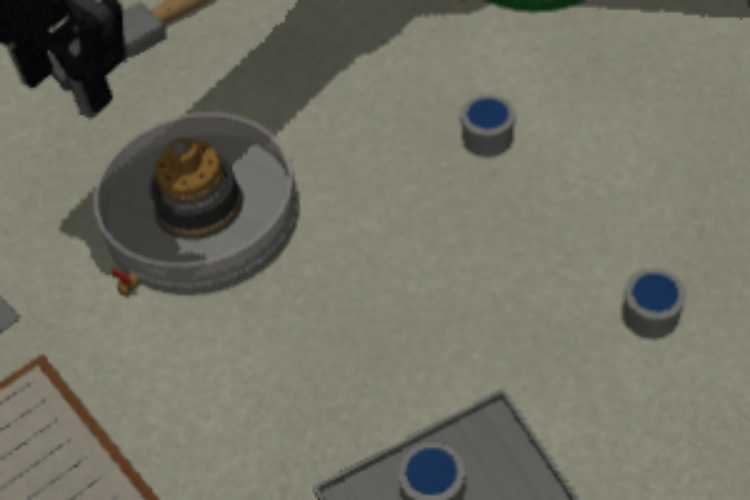

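Everything is stacked level and centred, the tins are where they were, and the robot is clear. Handing in.

```bash
python3 - <<'E'
from h import *
print(read_contact_force().round(1),read_dq().round(2)); print(sign_off(),read_t())
E
```

```text
[ 0.3 -0.4  0.8] [-0.13 -0.21 -0.33 -0.38 -0.05 -0.03 -0.05]
the job is handed in; nothing more can be done
the job is handed in; nothing more can be done
```

I built the cell up in the required order (larger stone, disc, ring, smaller stone, cap boss up) and handed it in. I took no clock reading at hand-in itself. The last one, just before, was 83 s of the 131 s allowed.

**Final checks:**
- **Heights:** every part met resistance within about 1 mm of its expected seated height, and the view after each release showed it lying flat.
- **Centring:** the wrist camera put the disc, ring, smaller stone and cap within about 0.6 mm of the cell's axis. The larger stone read 0.5–1.7 mm off, depending on the view, inside its 5 mm limit.
- **Tins:** the last scene picture shows the three tins standing where they were. I judged this by eye and did not measure it.

**Disagreements along the way:**
- **Tool point:** the fingertips sit about 33 mm or more behind the reported TCP. I found the working height by touching the bench, and one probing step pressed lightly on it (about 8 N at most).
- **Gripper opening:** it reads 3–6 mm small while holding a part.
- **Camera bias:** the wrist camera is off by about 1.2 mm. I corrected for this by gripping the larger stone twice, at right angles.
- **Poor fits:** one wide fit to the cell's wall and the first fit to the disc's edge landed 3–5 mm off. I dropped both. A better edge fit on the disc and the recess fit agreed closely.

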